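# Shut the tablet tub and snap its four clips crosswise

## Task

Shut the grey lid of the detergent-tablet tub, then press its four orange clips down until each one snaps fully home, working crosswise: after the first clip do the one diagonally opposite, then the other two. The clips sit at different heights, so feel for the snap and press gently, never with more than about 20 newtons anywhere on the tub. Leave the jug, cup, brush and peg basket where they are.

Things in the scene. Friction and masses are not known exactly. Their poses are not given: they have to be found in the camera images.
- tub: White plastic detergent-tablet tub, 170 mm (its x) by 150 mm (its y) by 90 mm high, 4 mm walls, fixed to the shelf; origin at the centre of its underside. x points to the lid's hinge side (away from the robot when yaw is 0), y to its left side, z up. Four orange clips on its left and right walls, 55 mm either way of the middle along x.
- lid (a joint): Angle (rad) of the grey lid: 0 = shut flat on the tub, grows as it opens (0.5 to 1.0 at the start). The lid is 170 mm by 144 mm by 8 mm, hinged along the tub's far top edge (tub frame x +85 mm, z 90 mm); its free edge is on the side towards the robot. Stiff hinge: it stays where it is left and takes 2 to 3 N at the free edge to move. Shut, its top is 98 mm above the shelf.
- lid_edge (a point): Middle of the free edge of the lid, on its top face; moves with the lid, 170 mm from the hinge line.
- clip_nl (a joint): Angle (rad) of the near left clip (diagonal to the far right one): 0 = home, lever level; 0.95 to 1.3 at the start, lever leaning in from upright. Moves easily until the lever's end is about 7 mm above home, then needs about 10 N down at the pad; some 2 to 4 mm above home it snaps, jumps home by itself and stops hard. Let go sooner, it springs back past 0.1 rad.
- pad_nl (a point): Mark on the tub (fixed) for the pad of the near left clip when home: top of the level lever, for the lowest bracket. The true clip, hinge and all, sits 0 to 12 mm higher, differently on each clip, not measured. Hinge axis along the tub's x, 45 mm to the tub's left of the mark, 3 mm below. Lever 22 mm wide, 6 thick, reaching 55 mm from the axis; swings in over the lid and down.
- clip_fl (a joint): Angle (rad) of the far left clip (diagonal to the near right one): 0 = home, lever level; 0.95 to 1.3 at the start, lever leaning in from upright. Moves easily until the lever's end is about 7 mm above home, then needs about 10 N down at the pad; some 2 to 4 mm above home it snaps, jumps home by itself and stops hard. Let go sooner, it springs back past 0.1 rad.
- pad_fl (a point): Mark on the tub (fixed) for the pad of the far left clip when home: top of the level lever, for the lowest bracket. The true clip, hinge and all, sits 0 to 12 mm higher, differently on each clip, not measured. Hinge axis along the tub's x, 45 mm to the tub's left of the mark, 3 mm below. Lever 22 mm wide, 6 thick, reaching 55 mm from the axis; swings in over the lid and down.
- clip_fr (a joint): Angle (rad) of the far right clip (diagonal to the near left one): 0 = home, lever level; 0.95 to 1.3 at the start, lever leaning in from upright. Moves easily until the lever's end is about 7 mm above home, then needs about 10 N down at the pad; some 2 to 4 mm above home it snaps, jumps home by itself and stops hard. Let go sooner, it springs back past 0.1 rad.
- pad_fr (a point): Mark on the tub (fixed) for the pad of the far right clip when home: top of the level lever, for the lowest bracket. The true clip, hinge and all, sits 0 to 12 mm higher, differently on each clip, not measured. Hinge axis along the tub's x, 45 mm to the tub's right of the mark, 3 mm below. Lever 22 mm wide, 6 thick, reaching 55 mm from the axis; swings in over the lid and down.
- clip_nr (a joint): Angle (rad) of the near right clip (diagonal to the far left one): 0 = home, lever level; 0.95 to 1.3 at the start, lever leaning in from upright. Moves easily until the lever's end is about 7 mm above home, then needs about 10 N down at the pad; some 2 to 4 mm above home it snaps, jumps home by itself and stops hard. Let go sooner, it springs back past 0.1 rad.
- pad_nr (a point): Mark on the tub (fixed) for the pad of the near right clip when home: top of the level lever, for the lowest bracket. The true clip, hinge and all, sits 0 to 12 mm higher, differently on each clip, not measured. Hinge axis along the tub's x, 45 mm to the tub's right of the mark, 3 mm below. Lever 22 mm wide, 6 thick, reaching 55 mm from the axis; swings in over the lid and down.
- jug: Closed blue detergent jug, 85 x 140 x 190 mm high; a bystander to be left alone; origin at the centre of its underside.
- cup: Clear plastic measuring cup, 76 mm across, 85 mm high; a bystander to be left alone; origin at the centre of its underside.
- brush: Green scrub brush, 150 x 55 mm, 75 mm high with its handle; a bystander to be left alone; origin at the centre of its underside.
- basket: Stainless basket of clothes pegs, 130 x 110 mm, 88 mm high with its handle; a bystander to be left alone; origin at the centre of its underside.

How it is judged:
By the outcome, as a careful person would: the job done as asked, in the order asked, and still so for the second after the job is handed in, with the robot touching nothing.
It also fails if it takes over 70 s, if anything falls off the work surface, if the arm or the gripper's body presses on something with over 40 N, if the wrist force passes 120 N, or if a joint passes its speed limit or range.

## Robot

A 6-joint arm with a two-finger parallel gripper is mounted at the origin on the work surface. World frame = base frame: x ahead of the robot, y to its left, z up, the work surface at z = 0. Lengths are in m, angles in rad, forces in N, time in s.
With the tool pointing down it reaches from about 0.35 to 0.775 m from the base axis. Payload 5.5 kg.
Tool frame: the origin (TCP) lies at the very end of the fingers, on their centre line; the grasp point (between the pads) lies 19 mm behind it; z points along the fingers, x is the direction in which the jaws open and shut, and the axes are right-handed (so a half turn about z gives the same grasp; the last joint's range is limited). The gripper opens to 85 mm and grips with 20 to 120 N. Pads are 22 mm wide; open, the fingers measure 114 mm over their backs; the gripper's body (76 mm by 85 mm) begins 54 mm behind the grasp point. The pads swing forward as they close: fully open they stand 13 mm farther back than shut.
Start: joints at [1.099, 0.313, 0.046, 1.304, 0, 1.431], TCP at [0.187, 0.544, 0.231] pointing down, gripper open.
Joint ranges: [-2.76, 2.76], [-0.86, 1.69], [-1.03, 1.26], [-2.2, 2.34], [-1.47, 1.5], [-3.14, 3.14]. Speed limits (rad/s): [2.57, 2.57, 3.14, 3.14, 3.14, 3.14].

## Interface

Orientations are given as a unit quaternion [w, x, y, z].
In Python, from workcell import env gives the robot as it stands.
- The arm moves only by the shell command python3 -m inch 'ROWS' [FORCE]. ROWS is JSON, a list of rows, each a list of 7 numbers: the turn, a rotation vector about the tool's x, y, z each as a share of 8 degrees, from -1 to 1, then the shift along the tool's x, y, z each as a share of 0.05 m, from -1 to 1, then the closure, from 0 (fully open) to 1 (shut). A call has 1 to 12 rows; each row shifts and turns the commanded pose from where the row before left it, along the tool's axes as they then stand; what a row does not reach is not made up. A row lasts 1/10 s, in which the tool goes at most 50 mm and 8.59 degrees, less where a joint would pass 70% of its speed; a pose out of reach is approached as far as the arm can. A call with a number of a shift or a turn outside -1 to 1 is refused whole. A call with a gripper value outside its range is refused whole. The fingers move at their own pace and stop on an object; FORCE is the grip in N (left out, the last holds). Time passes only in rows, so rows that do not move let the fingers close. It gives the time, the measured TCP pose, the force and the opening at its end, in the units of the state.
- env.get_state(): the state, without advancing time (a new reading comes with each control period).
- env.read_camera(name): name is "side" or "top" or "wrist"; returns the picture (384x512x3 uint8, red, green, blue); there is no depth.
- env.calibration(name): a dict with "fx", "fy", "cx", "cy" (pixels), "rvec" (rotation vector, rad) and "tvec" (3), from world to camera coordinates, as OpenCV has them; the wrist camera has in their place "hand_eye" (4x4, takes a point from camera to tool coordinates, whose origin is the TCP and whose axes are the tool frame's). Camera axes: x right, y down, z forward; pixel columns grow to the right and rows downward; lengths in m; the calibration is good to about 2 mm. A picture is of the moment at which its call begins: read the wrist's pose just before it. calibration takes no time and is no camera call.
- env.hand_in(): hands the job in, once; it reports no verdict.
The state is a dict: "clock": time; "joint_pos": joint angles; "qvel": joint speeds; "tau": joint torques, N m; "tcp_pos": TCP position; "orientation": TCP orientation; "wrist_force": force on the tool from outside, world axes, zero at the start; "ft_torque": the same for the moment, N m; "finger_gap": finger opening in m.
Only numpy, scipy, OpenCV 4.12 (cv2) and the standard library are available. Lean on these libraries where they do the work, as an engineer would, in place of code of your own. Each camera call takes 0.05 s, during which the arm holds its last target.

## Working session

There is one attempt and no reset: what is moved stays moved. The work goes in short steps, Python scripts to look and compute and a shell command to move; the robot and the scene stay as the last step left them, time stands still between calls to the robot, and variables do not carry over. Pictures are saved under pics/ and viewed, and the job is handed in when it is done.

```bash
ls; mkdir -p pics; python3 - <<'E'
from workcell import env
import cv2
for k,v in env.get_state().items(): print(k,v)
for n in("side","top","wrist"):
    print(n,env.calibration(n)); im=env.read_camera(n); cv2.imwrite(f"pics/{n}0.png",im[:,:,::-1])
E
```

```text
pics
clock 0.0
joint_pos [ 1.09936241e+00  3.13966909e-01  4.49558429e-02  1.30361489e+00
 -2.89372633e-06  1.43120782e+00]
qvel [ 0.00069182 -0.000339    0.00027389 -0.00095274 -0.00075776  0.00049045]
tau [-7.36981565e-04 -4.80623424e+01  2.98535728e+01  1.93189911e-02
 -2.68145022e-04  3.78600276e-06]
tcp_pos [0.18708939 0.54315245 0.23041848]
orientation [ 4.23634078e-04  8.14182779e-01  5.80607927e-01 -8.10815762e-04]
wrist_force [-0.1518234   0.29500041 -0.26877079]
ft_torque [-0.01981358 -0.0075845  -0.04079074]
finger_gap 0.08548001880448707
side {'fx': 411.10845554081885, 'fy': 411.10845554081885, 'cx': 252.77877703858616, 'cy': 189.2502133102658, 'rvec': array([ 2.08247886, -0.37570054,  0.1980663 ]), 'tvec': array([-0.49233841,  0.17574391,  1.23581397])}
top {'fx': 451.1136470184256, 'fy': 451.1136470184256, 'cx': 259.4046533830328, 'cy': 195.63378940687247, 'rvec': array([ 2.11336292, -2.11691215,  0.22218014]), 'tvec': array([0.00417776, 0.53208074, 1.49233936])}
wrist {'fx': 317.97772790884426, 'fy': 317.97772790884426, 'cx': 253.95811443616338, 'cy': 188.52542447086083, 'hand_eye': array([[ 9.99999576e-01, -6.19366964e-04,  6.81902629e-04,
         1.11336069e-04],
       [ 4.11540582e-04,  9.62627324e-01,  2.70829219e-01,
        -6.82055657e-02],
       [-8.24160774e-04, -2.70828823e-01,  9.62627170e-01,
        -1.42933905e-01],
       [ 0.00000000e+00,  0.00000000e+00,  0.00000000e+00,
         1.00000000e+00]])}
```

View pics/top0.png

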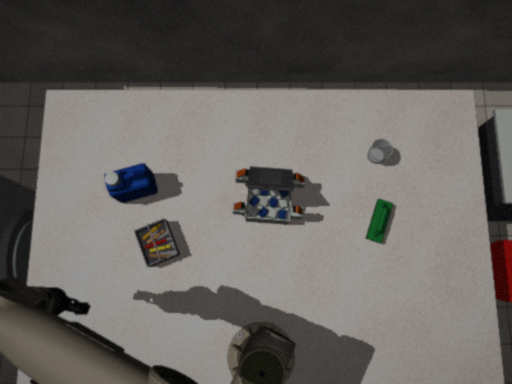

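View pics/side0.png

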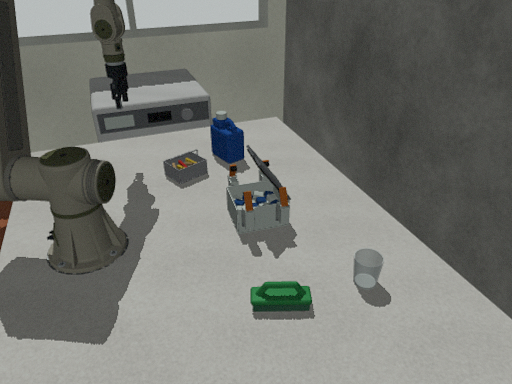

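View pics/wrist0.png

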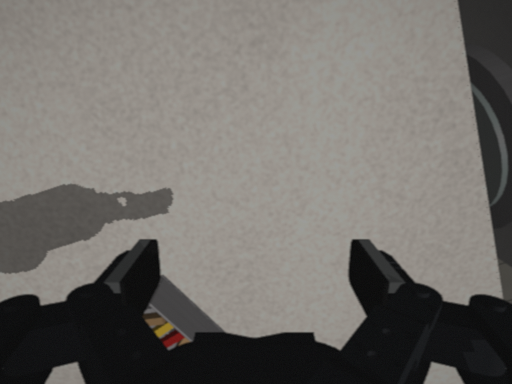

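The top view has the open tub at about (270,195), jug (132,182), basket (157,243), cup (380,152) and brush (379,220). The side view has the lid leaning up around (263,168). I'll enlarge the tub next.

```bash
python3 - <<'E'
import cv2
a=cv2.imread('pics/top0.png')[150:240,215:325]; cv2.imwrite('pics/top0c.png',cv2.resize(a,None,fx=7,fy=6.6,interpolation=cv2.INTER_CUBIC))
a=cv2.imread('pics/side0.png')[140:240,210:310]; cv2.imwrite('pics/side0c.png',cv2.resize(a,None,fx=6,fy=6,interpolation=cv2.INTER_CUBIC))
E
```

```text
(no output)
```

View pics/top0c.png

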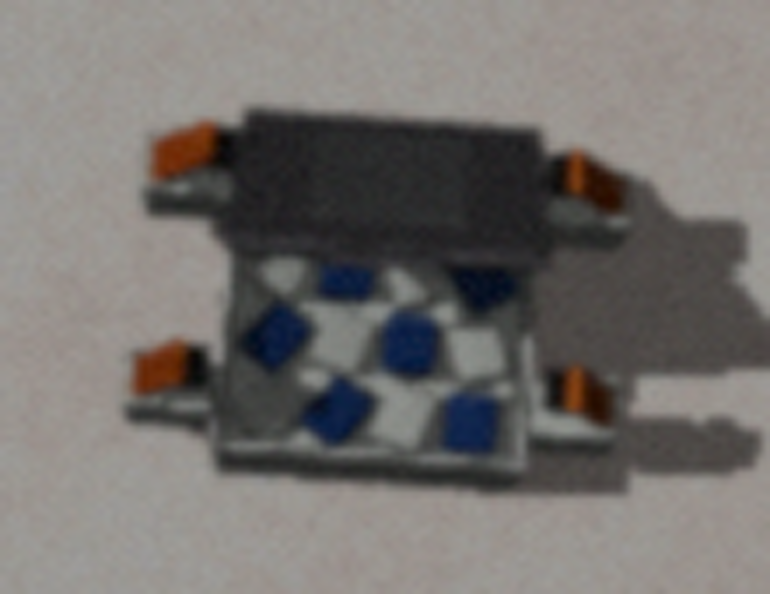

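View pics/side0c.png

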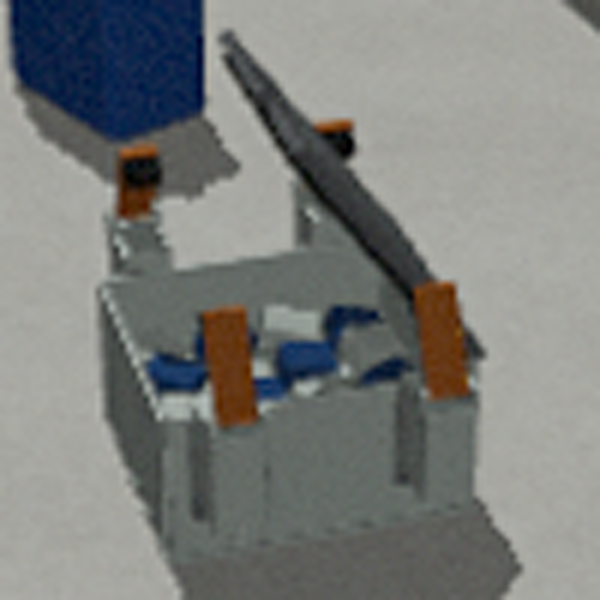

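```bash
cat > h.py <<'E'
import numpy as np,cv2
from workcell import env
from scipy.optimize import least_squares
from scipy.spatial.transform import Rotation as R
def proj(n,P):
    c=env.calibration(n);K=np.array([[c['fx'],0,c['cx']],[0,c['fy'],c['cy']],[0,0,1]])
    return cv2.projectPoints(np.asarray(P,float).reshape(-1,1,3),c['rvec'],c['tvec'],K,None)[0].reshape(-1,2)
def T(p,P): # tub->world
    c,s=np.cos(p[2]),np.sin(p[2]);P=np.atleast_2d(P)
    return np.c_[p[0]+c*P[:,0]-s*P[:,1],p[1]+s*P[:,0]+c*P[:,1],P[:,2]]
def lid(a,u,v,w=.008): # u from hinge toward free, v y, w height above lower face
    return [.085-u*np.cos(a)+w*np.sin(a),v,.09+u*np.sin(a)+w*np.cos(a)]
E
python3 - <<'E'
from h import *
tc=lambda x,y:(215+x/7,150+y/6.6)
sc=lambda x,y:(210+x/6,140+y/6)
obs=[('top',tc(218,443),[-.085,.075,.09]),('top',tc(527,445),[-.085,-.075,.09]),
('side',sc(160,415),[-.085,-.075,.09]),('side',sc(103,287),[-.085,.075,.09]),('side',sc(475,395),[.085,-.075,.09]),
('side',sc(180,560),[-.085,-.075,.0]),
('top',tc(215,247),('l',.17,.072)),('top',tc(552,262),('l',.17,-.072)),('side',sc(222,38),('l',.17,.072)),('top',tc(248,110),('l',0.,.072)),('top',tc(541,128),('l',0.,-.072))]
def f(p):
    r=[]
    for n,o,P in obs:
        if P[0]=='l':P=lid(p[3],P[1],P[2])
        r.append(proj(n,T(p,P))[0]-o)
    return np.ravel(r)
s=least_squares(f,[.5,0,0,.8],loss='soft_l1');print(s.x);print(f(s.x).reshape(-1,2).round(1))
p=s.x
for k,(x,y) in dict(nl=(-.055,1),fl=(.055,1),fr=(.055,-1),nr=(-.055,-1)).items():
    print(k)
im=cv2.imread('pics/top0.png');print(T(p,lid(p[3],.17,0)))
def box(n,f):
    im=cv2.imread(f)
    im=cv2.resize(im,None,fx=6,fy=6,interpolation=cv2.INTER_CUBIC)
    L=[]
    for z in(0,.09):
        c=[[-.085,.075,z],[-.085,-.075,z],[.085,-.075,z],[.085,.075,z]];L.append((c,(0,255,0)))
    L.append(([lid(p[3],u,v) for u,v in((0,.072),(.17,.072),(.17,-.072),(0,-.072))],(255,0,255)))
    for c,col in L:
        q=(proj(n,T(p,c))+.5)*6;cv2.polylines(im,[q.round().astype(int)],True,col,1)
    x0,y0=(proj(n,T(p,[0,0,.09]))[0]*6).astype(int)
    cv2.imwrite('pics/ov_%s.png'%n,im[y0-300:y0+300,x0-380:x0+380])
box('top','pics/top0.png');box('side','pics/side0.png')
E
```

```text
[ 0.53087671 -0.03019507 -0.07171419  0.90605345]
[[-0.9  0.2]
 [ 0.1  3. ]
 [ 1.   1.4]
 [-0.6 -1.4]
 [ 1.6 -4.1]
 [-1.5  1.2]
 [ 1.  -0.3]
 [ 0.1  0.6]
 [-0.2 -0.5]
 [-0.4 -0.9]
 [ 0.2 -0.7]]
nl
fl
fr
nr
[[ 0.51734254 -0.02922281  0.22873768]]
```

View pics/ov_top.png

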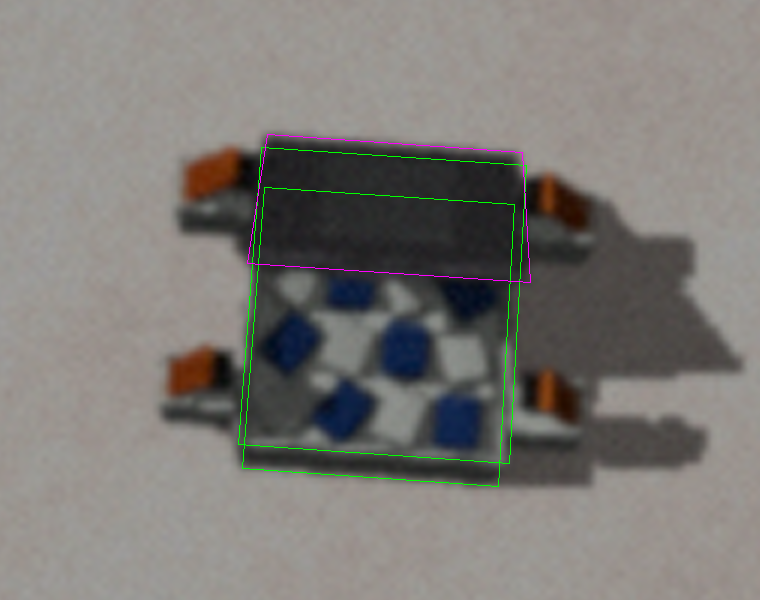

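View pics/ov_side.png

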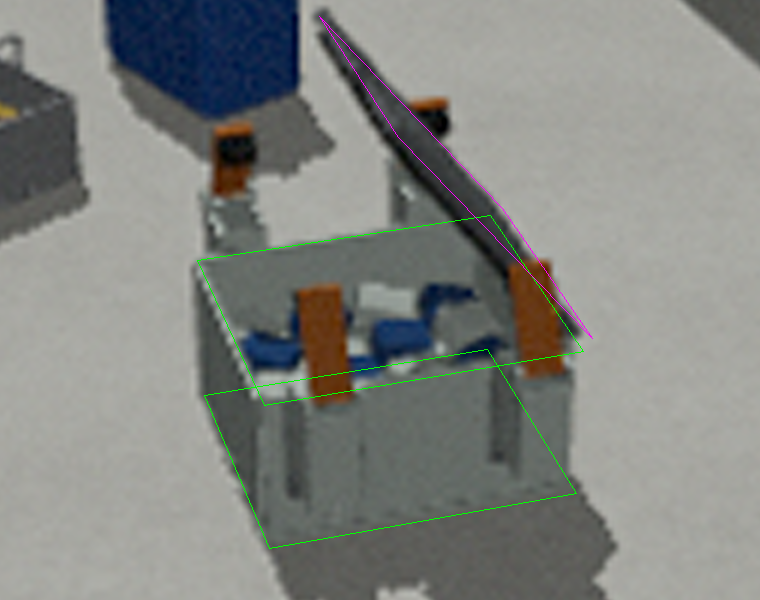

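The overlay runs about 2 to 5 mm off at the far side. A wrist view will sharpen it, so I'll swing over on a raised arc with the fingers shut.

```bash
python3 -m inch '[[0,0,0,0,0,-1,1],[0,0,0,0,0,-1,1],[0,0,0.6,0,0.96,0,1],[0,0,0.6,0,0.96,0,1],[0,0,0.6,0,0.96,0,1],[0,0,0.6,0,0.96,0,1],[0,0,0.6,0,0.96,0,1],[0,0,0.6,0,0.96,0,1]]'
```

```text
clock: 0.95
tcp_pos: [0.4331, 0.3956, 0.3307]
orientation: [0.0, 0.934, 0.358, -0.0]
wrist_force: [0.5, -0.4, -0.7]
finger_gap: 0.0001
```

```bash
python3 -m inch '[[0,0,0.6,0,0.96,0,1],[0,0,0.6,0,0.96,0,1],[0,0,0.6,0,0.96,0,1],[0,0,0.6,0,0.96,0,1],[0,0,0.6,0,0.96,0,1],[0,0,0.6,0,0.96,0,1],[0,0,0.6,0,0.96,0,1],[0,0,0.6,0,0.96,0,1],[0,0,0.6,0,0.96,0,1],[0,0,0,-1,0,0,1],[0,0,0,0,0,0,1],[0,0,0,0,0,0,1]]'
python3 - <<'E'
from h import *
import json
s=env.get_state();im=env.read_camera('wrist');cv2.imwrite('pics/w1.png',im[:,:,::-1])
json.dump([list(s['tcp_pos']),list(s['orientation'])],open('w1.json','w'));print(s['tcp_pos'],s['orientation'],s['wrist_force'])
E
```

```text
clock: 2.15
tcp_pos: [0.5452, 0.009, 0.331]
orientation: [-0.0, 1.0, -0.009, -0.001]
wrist_force: [0.7, -0.2, 0.2]
finger_gap: -0.0003
[0.54521992 0.00899199 0.3310082 ] [-1.71292491e-04  9.99957036e-01 -9.24902928e-03 -5.94048944e-04] [ 0.695857   -0.20982623  0.22302411]
```

View pics/w1.png

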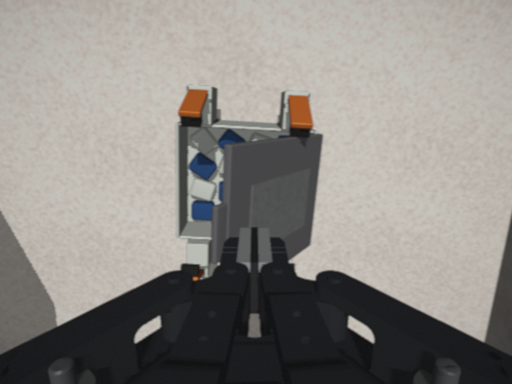

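The wrist view shows the left clips at (195,104) and (300,112). The right side is hidden behind the fingers, so I'll shift right and look again.

```bash
python3 -m inch '[[0,0,0,-0.3,1,0,1],[0,0,0,-0.3,1,0,1],[0,0,0,0,0,0,1],[0,0,0,0,0,0,1]]'
python3 - <<'E'
from h import *
import json
s=env.get_state();im=env.read_camera('wrist');cv2.imwrite('pics/w2.png',im[:,:,::-1])
json.dump([list(s['tcp_pos']),list(s['orientation'])],open('w2.json','w'));print(s['tcp_pos'],s['orientation'],s['wrist_force'])
cv2.imwrite('pics/w2c.png',cv2.resize(im[0:240,150:400,::-1],None,fx=3.2,fy=2.5,interpolation=cv2.INTER_CUBIC))
E
```

```text
clock: 2.6
tcp_pos: [0.5172, -0.0869, 0.3322]
orientation: [0.0, 1.0, -0.01, 0.001]
wrist_force: [0.3, 0.0, -0.1]
finger_gap: -0.0003
[ 0.51715583 -0.08693963  0.33222696] [ 1.92114607e-04  9.99952852e-01 -9.62148223e-03  1.29775962e-03] [ 0.3409382   0.01070677 -0.05365582]
```

View pics/w2c.png

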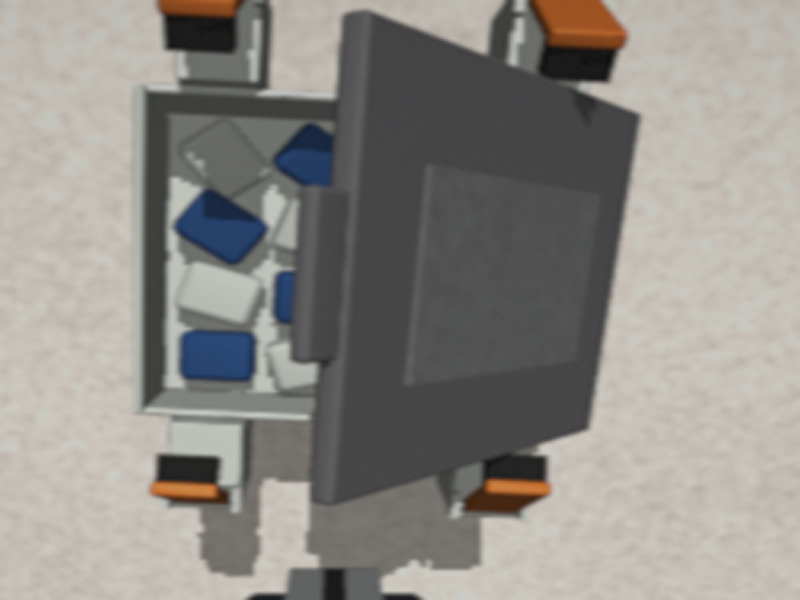

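The wrist crop shows rim corners near left (135,86) and near right (138,412). The lid's hinge corners are at (640,115) and (590,432), and its free top edge runs (368,12) to (338,502). I'll refit with these, and also measure the lever tips.

```bash
cat >> h.py <<'E'
def projw(pose,P):
    c=env.calibration('wrist');q=pose[1];r=R.from_quat([q[1],q[2],q[3],q[0]])
    Pt=r.inv().apply(np.atleast_2d(P)-pose[0]);H=np.linalg.inv(c['hand_eye']);Pc=Pt@H[:3,:3].T+H[:3,3]
    return np.c_[c['fx']*Pc[:,0]/Pc[:,2]+c['cx'],c['fy']*Pc[:,1]/Pc[:,2]+c['cy']]
E
python3 - <<'E'
from h import *
import json
tc=lambda x,y:(215+x/7-.43,150+y/6.6-.43)
sc=lambda x,y:(210+x/6-.42,140+y/6-.42)
wc=lambda x,y:(150+x/3.2-.35,y/2.5-.3)
w2=json.load(open('w2.json'))
obs=[('w',wc(135,86),[-.085,.075,.09]),('w',wc(138,412),[-.085,-.075,.09]),
('w',wc(640,115),('l',0,.072)),('w',wc(590,432),('l',0,-.072)),('w',wc(368,12),('l',.17,.072)),('w',wc(338,502),('l',.17,-.072)),
('side',sc(160,415),[-.085,-.075,.09]),('side',sc(103,287),[-.085,.075,.09]),
('side',sc(180,560),[-.085,-.075,.0]),
('top',tc(220,443),[-.085,.075,.09]),('top',tc(525,455),[-.085,-.075,.09]),
('top',tc(248,110),('l',0.,.072)),('top',tc(541,128),('l',0.,-.072))]
def f(p):
    r=[]
    for n,o,P in obs:
        if P[0]=='l':P=lid(p[3],P[1],P[2])
        W=T(p,P);r.append((projw(w2,W) if n=='w' else proj(n,W))[0]-o)
    return np.ravel(r)
s=least_squares(f,[.5,0,0,.8],loss='soft_l1');p=s.x;print(p);print(f(p).reshape(-1,2).round(1))
print(T(p,lid(p[3],.17,0)),T(p,lid(0,.17,0)))
# lever tips: outer-end edge (orange top outer face end) two pixels each, tub x=+-.055; solve angle & axis y via model?
tips={'nr':wc(190,490),'fr':wc(507,489)}
E
```

```text
[ 0.53150364 -0.02829476 -0.07109168  0.94114874]
[[-0.2 -0.2]
 [-1.   2.3]
 [ 1.3 -0.6]
 [ 1.3 -0.1]
 [ 0.4 -0.6]
 [-1.1  3.5]
 [ 1.4  1.5]
 [-0.2 -1.3]
 [-1.   1.3]
 [-1.4  0.4]
 [ 0.2  1.7]
 [-0.6 -0.7]
 [ 0.  -0.5]]
[[ 0.52288515 -0.02768102  0.23211084]] [[ 0.44671835 -0.02225706  0.098     ]]
```

```bash
cat >> h.py <<'E'
P0=np.array([.5315,-.0283,-.0711,.941])
E
python3 - <<'E'
from h import *
import json
w1=json.load(open('w1.json'));w2=json.load(open('w2.json'))
def draw(pose,f,Y,Z,th,out,crop,sx,sy):
    im=cv2.imread(f)[crop[1]:crop[3],crop[0]:crop[2]];im=cv2.resize(im,None,fx=sx,fy=sy,interpolation=cv2.INTER_CUBIC)
    for k,(x,s) in dict(nl=(-.055,1),fl=(.055,1),fr=(.055,-1),nr=(-.055,-1)).items():
        t=th[k];L=[]
        for r,o in((0,.003),(.055,.003),(.055,-.003)):
            for dx in(-.011,.011):
                L.append([x+dx,s*(Y-r*np.cos(t)+o*np.sin(t)),Z+r*np.sin(t)+o*np.cos(t)])
        q=projw(pose,T(P0,L)) if pose else proj('side',T(P0,L))
        q=((q-crop[:2]+.5)*[sx,sy]).round().astype(int)
        cv2.polylines(im,[q[[0,2,3,1]]],True,(0,255,0),1);cv2.polylines(im,[q[[2,4,5,3]]],True,(255,255,0),1)
    cv2.imwrite(out,im)
th=dict(nl=1.15,fl=1.15,fr=1.15,nr=1.15)
draw(w2,'pics/w2.png',.100,.105,th,'pics/cl2.png',(150,0,400,240),3.2,2.5)
draw(w1,'pics/w1.png',.100,.105,th,'pics/cl1.png',(150,60,350,210),4,4)
draw(None,'pics/side0.png',.100,.105,th,'pics/cls.png',(205,140,305,240),6,6)
E
```

```text
(no output)
```

View pics/cl2.png

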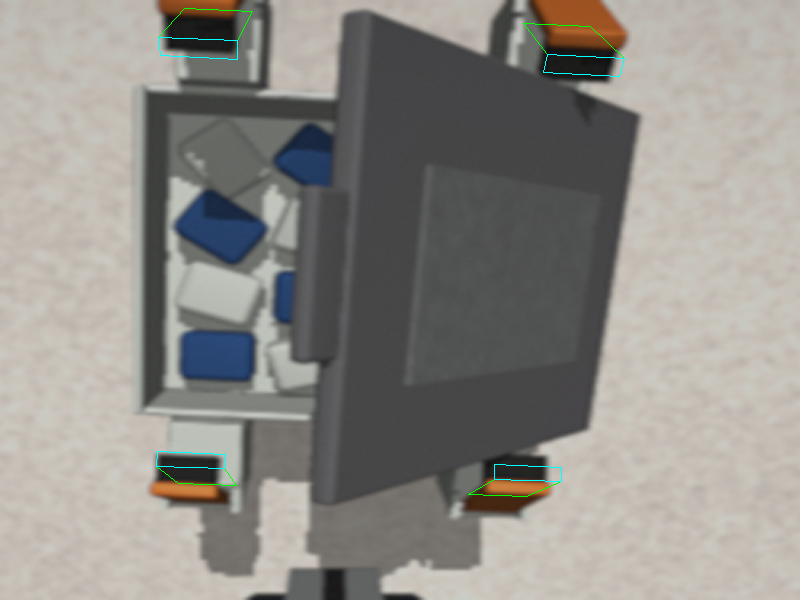

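View pics/cl1.png

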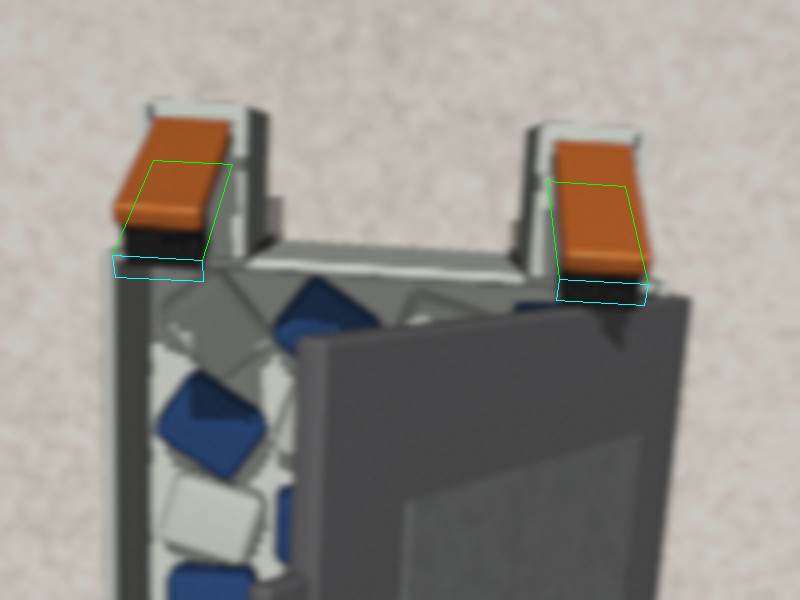

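View pics/cls.png

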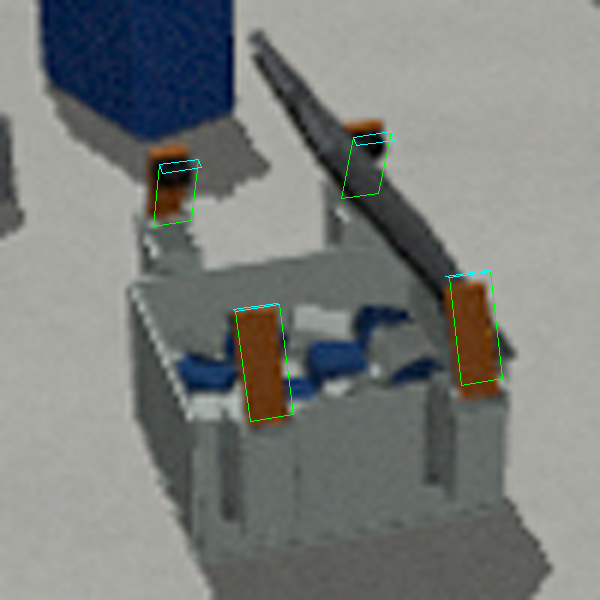

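```bash
python3 - <<'E'
from h import *
import json
w1=json.load(open('w1.json'));w2=json.load(open('w2.json'))
c1=lambda x,y:(150+x/4-.4,60+y/4-.4)
c2=lambda x,y:(150+x/3.2-.35,y/2.5-.3)
cs=lambda x,y:(205+x/6-.42,140+y/6-.42)
K=['nl','fl','fr','nr'];X=dict(nl=(-.055,1),fl=(.055,1),fr=(.055,-1),nr=(-.055,-1))
# clip, cam, pixel, r, dx, o
t=.055;h=.003
obs=[('nl','w1',c1(155,118),0,-1,h),('nl','w1',c1(230,121),0,1,h),('nl','w1',c1(115,211),t,-1,h),('nl','w1',c1(203,214),t,1,h),
('fl','w1',c1(556,142),0,-1,h),('fl','w1',c1(632,145),0,1,h),('fl','w1',c1(563,256),t,-1,h),('fl','w1',c1(648,259),t,1,h),
('nr','w2',c2(153,490),t,-1,h),('nr','w2',c2(222,492),t,1,h),('fr','w2',c2(480,488),t,-1,h),('fr','w2',c2(548,490),t,1,h),
('nr','side',cs(237,311),t,-1,h),('nr','side',cs(277,308),t,1,h),('nr','side',cs(248,424),0,-1,h),('nr','side',cs(290,418),0,1,h),
('fr','side',cs(445,282),t,-1,h),('fr','side',cs(485,279),t,1,h),('fr','side',cs(460,397),0,-1,h),('fr','side',cs(502,390),0,1,h),
('fl','w2',c2(545,42),t,-1,h),('fl','w2',c2(622,42),t,1,h)]
def f(q):
    r=[];d=dict(zip(K,zip(q[3:7],q[7:11])));Y=q[2];p=P0.copy();p[:2]+=q[:2]
    for k,cam,o,rr,dx,off in obs:
        x,s=X[k];z,a=d[k]
        W=T(p,[x+dx*.011,s*(Y-rr*np.cos(a)+off*np.sin(a)),z+rr*np.sin(a)+off*np.cos(a)])
        r.append((proj('side',W) if cam=='side' else projw(w1 if cam=='w1' else w2,W))[0]-o)
    return np.r_[np.ravel(r),q[:2]/.002,(q[3:7]-.105)/.006]
s=least_squares(f,[0,0,.1]+[.105]*4+[1.15]*4,loss='soft_l1')
print(s.x.round(4));print(f(s.x)[:44].reshape(-1,2).round(1).tolist())
E
```

```text
Traceback (most recent call last):
  File "h.py", line 14, in projw
    c=env.calibration('wrist');q=pose[1];r=R.from_quat([q[1],q[2],q[3],q[0]])
ValueError: time passes only in moves, steps and waits
```

```bash
sed -i "s/^from workcell import env/from workcell import env\nCAL={n:env.calibration(n) for n in('side','top','wrist')}/; s/env.calibration(n);/CAL[n];/; s/c=env.calibration('wrist')/c=CAL['wrist']/" h.py; head -12 h.py
cat > fit.py <<'E'
from h import *
import json
w1=json.load(open('w1.json'));w2=json.load(open('w2.json'))
c1=lambda x,y:(150+x/4-.4,60+y/4-.4)
c2=lambda x,y:(150+x/3.2-.35,y/2.5-.3)
cs=lambda x,y:(205+x/6-.42,140+y/6-.42)
K=['nl','fl','fr','nr'];X=dict(nl=(-.055,1),fl=(.055,1),fr=(.055,-1),nr=(-.055,-1))
t=.055;h=.003
obs=[('nl','w1',c1(155,118),0,-1,h),('nl','w1',c1(230,121),0,1,h),('nl','w1',c1(115,211),t,-1,h),('nl','w1',c1(203,214),t,1,h),
('fl','w1',c1(556,142),0,-1,h),('fl','w1',c1(632,145),0,1,h),('fl','w1',c1(563,256),t,-1,h),('fl','w1',c1(648,259),t,1,h),
('nr','w2',c2(153,490),t,-1,h),('nr','w2',c2(222,492),t,1,h),('fr','w2',c2(480,488),t,-1,h),('fr','w2',c2(548,490),t,1,h),
('nr','side',cs(237,311),t,-1,h),('nr','side',cs(277,308),t,1,h),('nr','side',cs(248,424),0,-1,h),('nr','side',cs(290,418),0,1,h),
('fr','side',cs(445,282),t,-1,h),('fr','side',cs(485,279),t,1,h),('fr','side',cs(460,397),0,-1,h),('fr','side',cs(502,390),0,1,h),
('fl','w2',c2(545,42),t,-1,h),('fl','w2',c2(622,42),t,1,h)]
def f(q):
    r=[];d=dict(zip(K,zip(q[3:7],q[7:11])));Y=q[2];p=P0.copy();p[:2]+=q[:2]
    for k,cam,o,rr,dx,off in obs:
        x,s=X[k];z,a=d[k]
        W=T(p,[x+dx*.011,s*(Y-rr*np.cos(a)+off*np.sin(a)),z+rr*np.sin(a)+off*np.cos(a)])
        r.append((proj('side',W) if cam=='side' else projw(w1 if cam=='w1' else w2,W))[0]-o)
    return np.r_[np.ravel(r),q[:2]/.002,(q[3:7]-.105)/.006]
s=least_squares(f,[0,0,.1]+[.105]*4+[1.15]*4,loss='soft_l1')
print(s.x.round(4));print(f(s.x)[:44].reshape(-1,2).round(1).tolist())
E
python3 fit.py
```

```text
import numpy as np,cv2
from workcell import env
CAL={n:env.calibration(n) for n in('side','top','wrist')}
from scipy.optimize import least_squares
from scipy.spatial.transform import Rotation as R
def proj(n,P):
    c=CAL[n];K=np.array([[c['fx'],0,c['cx']],[0,c['fy'],c['cy']],[0,0,1]])
    return cv2.projectPoints(np.asarray(P,float).reshape(-1,1,3),c['rvec'],c['tvec'],K,None)[0].reshape(-1,2)
def T(p,P): # tub->world
    c,s=np.cos(p[2]),np.sin(p[2]);P=np.atleast_2d(P)
    return np.c_[p[0]+c*P[:,0]-s*P[:,1],p[1]+s*P[:,0]+c*P[:,1],P[:,2]]
def lid(a,u,v,w=.008): # u from hinge toward free, v y, w height above lower face
[-3.0000e-04  2.3000e-03  1.0880e-01  1.0090e-01  1.0590e-01  1.0220e-01
  1.0720e-01  1.1375e+00  1.0316e+00  1.1237e+00  1.2092e+00]
[[-0.4, 0.1], [0.6, 0.4], [-0.4, -0.2], [-0.1, 0.2], [-1.9, -0.5], [-1.1, -0.1], [-1.3, 0.1], [-0.3, 0.6], [-0.2, -0.2], [-0.5, 0.0], [2.8, -0.2], [2.2, 0.0], [0.3, 0.6], [0.9, -0.1], [0.6, 0.0], [0.8, -0.2], [0.9, 1.0], [1.2, 0.4], [0.6, -0.1], [0.5, -0.1], [0.2, -1.1], [0.2, 0.3]]
```

Fit residuals are around 1 px. The clip axes lie at tub |y| ≈ 0.109 m, so the pads are at about 0.064. Axis heights are 0.101 to 0.107 and lever angles 1.03 to 1.21, all within the given ranges. The tub is at (0.531,-0.026), yaw -0.071. Next I align the yaw and go above the lid edge.

```bash
sed -i 's/^P0=.*/P0=np.array([.5312,-.026,-.0711,.941])/' h.py
cat >> h.py <<'E'
def where():
    s=env.get_state();d=s['tcp_pos']-[P0[0],P0[1],0];c,sn=np.cos(P0[2]),np.sin(P0[2])
    q=s['orientation'];r=R.from_quat([q[1],q[2],q[3],q[0]]).as_matrix()
    print('tub xyz mm',np.round([1e3*(c*d[0]+sn*d[1]),1e3*(-sn*d[0]+c*d[1]),1e3*d[2]],1),'yaw',round(np.arctan2(r[1,0],r[0,0]),4),'tilt',r[:2,2].round(4),'F',s['wrist_force'].round(1),'t',round(s['clock'],2))
E
python3 -m inch '[[0,0,0.37,0.36,-0.6,0,1],[0,0,0,0.36,-0.6,0.6,1],[0,0,0,0,0,0.6,1],[0,0,0,0,0,0,1]]'; python3 -c "from h import *;where()"
```

```text
clock: 3.05
tcp_pos: [0.5533, -0.0247, 0.2672]
orientation: [-0.001, 0.999, -0.032, -0.004]
wrist_force: [-0.4, -0.1, -0.4]
finger_gap: -0.0001
tub xyz mm [ 22.    2.9 267.2] yaw -0.0647 tilt [-0.0071  0.0016] F [-0.4 -0.1 -0.4] t 3.05
```

```bash
python3 -m inch '[[0,0,0,0,0,0.4,1],[0,0,0,0,0,0.2,1],[0,0,0,0,0,0.2,1],[0,0,0,0,0,0.1,1],[0,0,0,0,0,0,1]]'; python3 -c "from h import *;where()"
```

```text
clock: 3.55
tcp_pos: [0.5544, -0.0277, 0.2262]
orientation: [-0.0, 0.999, -0.035, -0.0]
wrist_force: [0.7, 0.2, -0.4]
finger_gap: 0.0002
tub xyz mm [ 2.330e+01 -1.000e-01  2.262e+02] yaw -0.0695 tilt [-0.0004  0.0002] F [ 0.7  0.2 -0.4] t 3.55
```

```bash
python3 -m inch '[[0,0,0,0,0,0.14,1],[0,0,0,-0.11,0,0.09,1],[0,0,0,-0.11,0,0.09,1],[0,0,0,-0.11,0,0.09,1],[0,0,0,0,0,0,1]]'; python3 -c "from h import *;where()"; python3 -m inch '[[0,0,0,-0.12,0,0.15,1],[0,0,0,-0.12,0,0.15,1],[0,0,0,-0.12,0,0.16,1],[0,0,0,0,0,0,1]]'; python3 -c "from h import *;where()"
```

```text
clock: 4.05
tcp_pos: [0.5369, -0.0264, 0.2053]
orientation: [-0.0, 0.999, -0.035, -0.001]
wrist_force: [-0.2, -0.2, -0.8]
finger_gap: -0.0
tub xyz mm [  5.8   0.  205.3] yaw -0.0694 tilt [-0.001   0.0002] F [-0.2 -0.2 -0.8] t 4.05
clock: 4.45
tcp_pos: [0.5182, -0.0249, 0.1812]
orientation: [-0.0, 0.999, -0.035, -0.002]
wrist_force: [0.1, -0.4, -0.3]
finger_gap: 0.0002
tub xyz mm [-13.1   0.2 181.2] yaw -0.0693 tilt [-0.0032  0.0007] F [ 0.1 -0.4 -0.3] t 4.45
```

```bash
python3 - <<'E'
from h import *
a=env.read_camera('side')[130:230,200:310,::-1];b=env.read_camera('wrist')[:,:,::-1]
cv2.imwrite('pics/s3.png',np.hstack([cv2.resize(a,(420,384)),b[:,60:440]]))
E
```

```text
(no output)
```

View pics/s3.png

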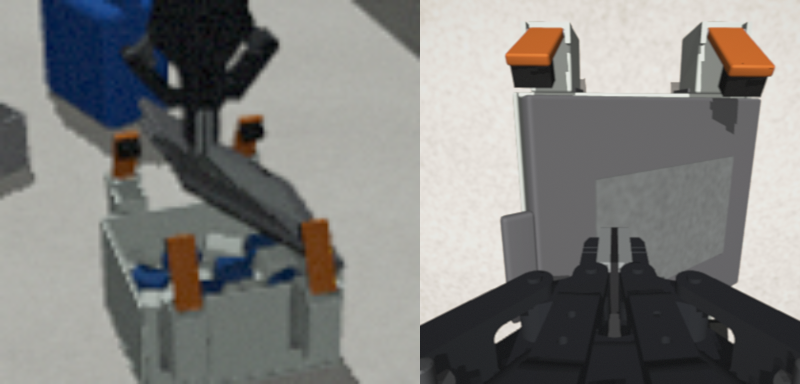

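The lid is following the fingers down, and is now at about 0.65 rad. I'll carry on along the arc.

```bash
python3 -m inch '[[0,0,0,-0.1,0,0.17,1],[0,0,0,-0.1,0,0.17,1],[0,0,0,-0.1,0,0.17,1],[0,0,0,-0.06,0,0.18,1],[0,0,0,-0.06,0,0.18,1],[0,0,0,-0.06,0,0.18,1]]'; python3 -c "from h import *;where()"; python3 -m inch '[[0,0,0,-0.02,0,0.16,1],[0,0,0,0,0,0.08,1]]'; python3 -c "from h import *;where()"
```

```text
clock: 5.15
tcp_pos: [0.4957, -0.0235, 0.1293]
orientation: [-0.0, 0.999, -0.035, -0.0]
wrist_force: [0.1, 0.0, 1.6]
finger_gap: 0.0001
tub xyz mm [-35.6  -0.  129.3] yaw -0.0693 tilt [-0.0006  0.0003] F [0.1 0.  1.6] t 5.15
clock: 5.35
tcp_pos: [0.4945, -0.0234, 0.1172]
orientation: [-0.0, 0.999, -0.035, -0.001]
wrist_force: [-1.4, -1.0, 1.7]
finger_gap: 0.0001
tub xyz mm [-36.8  -0.  117.2] yaw -0.0693 tilt [-0.0015  0.0004] F [-1.4 -1.   1.7] t 5.35
```

```bash
python3 -m inch '[[0,0,0,0,0,0.1,1],[0,0,0,0,0,0.1,1]]'; python3 -c "from h import *;where()"; python3 -m inch '[[0,0,0,0,0,0.06,1],[0,0,0,0,0,0.04,1]]'; python3 -c "from h import *;where()"
```

```text
clock: 5.55
tcp_pos: [0.4955, -0.0236, 0.108]
orientation: [-0.0, 0.999, -0.035, 0.0]
wrist_force: [-0.1, 0.5, 1.6]
finger_gap: -0.0
tub xyz mm [-3.58e+01 -1.00e-01  1.08e+02] yaw -0.0693 tilt [0.0004 0.    ] F [-0.1  0.5  1.6] t 5.55
clock: 5.75
tcp_pos: [0.4952, -0.0235, 0.103]
orientation: [-0.0, 0.999, -0.035, -0.0]
wrist_force: [-0.6, 0.1, 1.1]
finger_gap: -0.0002
tub xyz mm [-3.60e+01 -1.00e-01  1.03e+02] yaw -0.0694 tilt [-0.0002  0.0001] F [-0.6  0.1  1.1] t 5.75
```

```bash
for i in 1; do python3 -m inch '[[0,0,0,0,0,0.04,1]]'; python3 -m inch '[[0,0,0,0,0,0.03,1],[0,0,0,0,0,0.02,1]]';  done; python3 -c "from h import *;where()"
```

```text
clock: 5.85
tcp_pos: [0.4954, -0.0236, 0.1012]
orientation: [-0.0, 0.999, -0.035, 0.0]
wrist_force: [0.2, 0.8, 0.8]
finger_gap: -0.0001
clock: 6.05
tcp_pos: [0.4953, -0.0235, 0.0987]
orientation: [-0.0, 0.999, -0.035, 0.0]
wrist_force: [-1.0, -1.2, 1.5]
finger_gap: -0.0
tub xyz mm [-36.   -0.1  98.7] yaw -0.0693 tilt [0.0001 0.0001] F [-1.  -1.2  1.5] t 6.05
```

```bash
python3 -m inch '[[0,0,0,0,0,0.02,1]]'; python3 -m inch '[[0,0,0,0,0,0.01,1]]';  python3 -m inch '[[0,0,0,0,0,0.01,1]]'; python3 -m inch '[[0,0,0,0,0,0.01,1]]'
```

```text
clock: 6.15
tcp_pos: [0.4954, -0.0235, 0.0979]
orientation: [-0.0, 0.999, -0.035, 0.0]
wrist_force: [-2.8, 0.3, 10.2]
finger_gap: 0.0002
clock: 6.25
tcp_pos: [0.4953, -0.0236, 0.0979]
orientation: [0.0, 0.999, -0.035, 0.0]
wrist_force: [-3.9, 0.4, 9.6]
finger_gap: -0.0001
clock: 6.35
tcp_pos: [0.4954, -0.0235, 0.0979]
orientation: [0.0, 0.999, -0.035, 0.0]
wrist_force: [-4.0, 1.4, 13.3]
finger_gap: -0.0001
clock: 6.45
tcp_pos: [0.4954, -0.0235, 0.0979]
orientation: [0.0, 0.999, -0.035, 0.001]
wrist_force: [-6.8, 1.0, 16.8]
finger_gap: 0.0003
```

Contact is firm at z = 97.9 mm, which is the expected 98 mm, so the lid is shut. Next I lift off and go to the outer side of the near-left lever.

```bash
python3 -m inch '[[0,0,0,0,0,-1,1],[0,0,0,0,0,-0.66,1],[0,0,0,-0.38,-0.7,0,1],[0,0,0,0,-0.9,0,1],[0,0,0,0,-0.9,0,1],[0,0,0,0,0,0,1]]'; python3 - <<'E'
from h import *
where();b=env.read_camera('wrist')[:,:,::-1];cv2.imwrite('pics/w4.png',b)
a=env.read_camera('side')[130:230,200:310,::-1];cv2.imwrite('pics/s4.png',cv2.resize(a,None,fx=6,fy=6))
E
```

```text
clock: 7.05
tcp_pos: [0.485, 0.1067, 0.1796]
orientation: [-0.001, 1.0, -0.032, 0.001]
wrist_force: [-0.8, -1.5, 0.2]
finger_gap: -0.0003
tub xyz mm [-55.5 129.1 179.6] yaw -0.0631 tilt [0.0014 0.0018] F [-0.8 -1.5  0.2] t 7.05
```

View pics/w4.png

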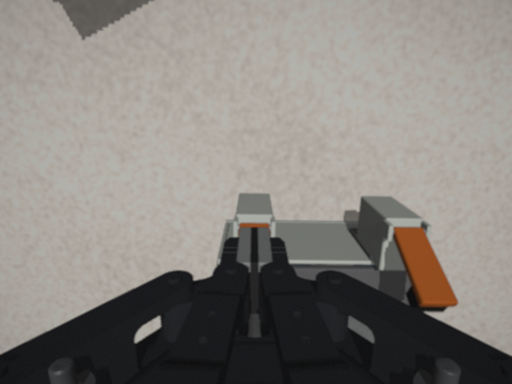

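View pics/s4.png

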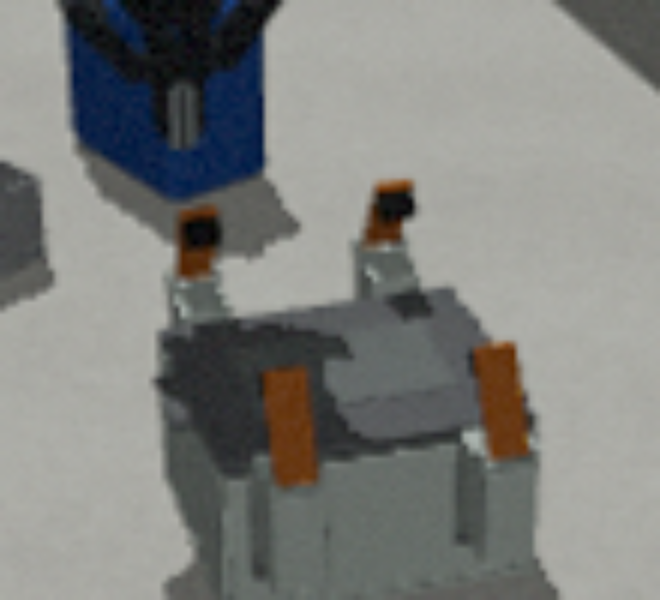

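The lid is shut flat, and the fingers line up with the near-left lever (column 253). I go down on its outer side and sweep in.

```bash
python3 -m inch '[[0,0,0,0,0,0.4,1],[0,0,0,0,0.2,0.32,1],[0,0,0,0,0.2,0,1],[0,0,0,0,0,0,1]]'; python3 -c "from h import *;where()";python3 -m inch '[[0,0,0,0,0.1,0,1],[0,0,0,0,0.1,0.05,1],[0,0,0,0,0.1,0.05,1]]'; python3 -c "from h import *;where()"
```

```text
clock: 7.55
tcp_pos: [0.4834, 0.0806, 0.1433]
orientation: [0.0, 0.999, -0.036, -0.0]
wrist_force: [-0.1, 0.3, -0.3]
finger_gap: 0.0003
tub xyz mm [-55.3 102.9 143.3] yaw -0.0724 tilt [-0.0008 -0.0003] F [-0.1  0.3 -0.3] t 7.55
clock: 7.85
tcp_pos: [0.4831, 0.0671, 0.1388]
orientation: [-0.0, 0.999, -0.035, 0.001]
wrist_force: [-0.6, -0.4, 0.0]
finger_gap: 0.0
tub xyz mm [-54.6  89.5 138.8] yaw -0.0694 tilt [0.0016 0.0002] F [-0.6 -0.4  0. ] t 7.85
```

```bash
python3 -m inch '[[0,0,0,0,0.1,0.07,1],[0,0,0,0,0.1,0.07,1],[0,0,0,0,0.06,0.1,1],[0,0,0,0,0.06,0.1,1]]'; python3 - <<'E'
from h import *
where()
a=env.read_camera('side')[130:230,200:310,::-1];cv2.imwrite('pics/s5.png',cv2.resize(a,None,fx=6,fy=6))
E
```

```text
clock: 8.25
tcp_pos: [0.4813, 0.0513, 0.1208]
orientation: [-0.0, 0.999, -0.035, -0.0]
wrist_force: [1.2, 0.8, 0.9]
finger_gap: 0.0002
tub xyz mm [-55.2  73.6 120.8] yaw -0.0693 tilt [-0.0001  0.0001] F [1.2 0.8 0.9] t 8.25
```

View pics/s5.png

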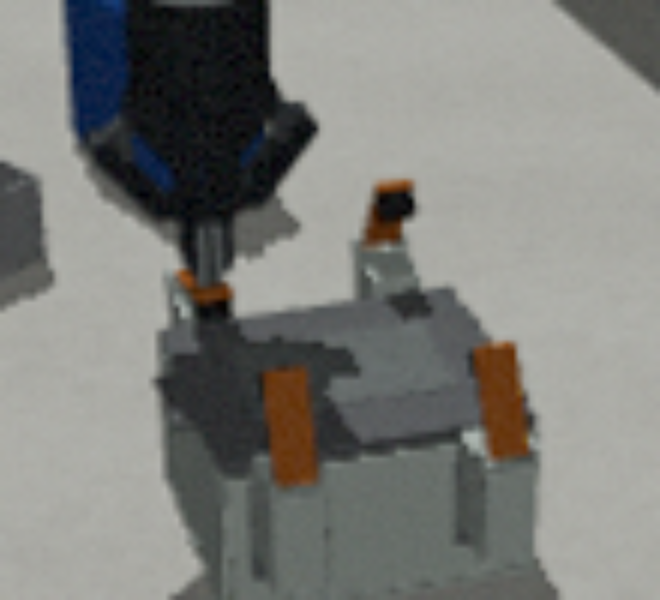

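The lever is under the fingertip. Now I press in millimetre steps, watching the force.

```bash
python3 -m inch '[[0,0,0,0,0.06,0.06,1],[0,0,0,0,0,0.04,1]]' | grep -E 'tcp|force'; for i in 1; do python3 -m inch '[[0,0,0,0,0,0.02,1]]'| grep -E 'tcp|force'; python3 -m inch '[[0,0,0,0,0,0.02,1]]'| grep -E 'tcp|force'; python3 -m inch '[[0,0,0,0,0,0.02,1]]'| grep -E 'tcp|force'; done
```

```text
tcp_pos: [0.4811, 0.0483, 0.116]
wrist_force: [-0.4, 0.3, 1.3]
tcp_pos: [0.4813, 0.0483, 0.1154]
wrist_force: [-1.4, -2.1, 6.2]
tcp_pos: [0.4814, 0.0481, 0.1149]
wrist_force: [-2.1, -1.3, 7.7]
tcp_pos: [0.4814, 0.048, 0.1142]
wrist_force: [-3.8, -2.0, 9.5]
```

```bash
python3 -m inch '[[0,0,0,0,0,0.02,1]]'| grep -E 'tcp|force'; python3 -m inch '[[0,0,0,0,0,0.02,1]]'| grep -E 'tcp|force'
```

```text
tcp_pos: [0.4813, 0.0479, 0.1133]
wrist_force: [-4.2, -3.6, 8.3]
tcp_pos: [0.4813, 0.048, 0.1122]
wrist_force: [-2.5, -3.2, 4.4]
```

```bash
python3 -m inch '[[0,0,0,0,0,0.01,1]]'| grep -E 'tcp|force'; python3 -m inch '[[0,0,0,0,0,0.01,1]]'| grep -E 'tcp|force'
```

```text
tcp_pos: [0.4815, 0.0485, 0.1112]
wrist_force: [-0.1, -0.9, -0.2]
tcp_pos: [0.4813, 0.0488, 0.1103]
wrist_force: [-0.5, 0.4, -0.0]
```

The force fell from 9.5 to 0, which is the snap signature. I'll feel gently for the hard stop.

```bash
for k in 1; do python3 -m inch '[[0,0,0,0,0,0.01,1]]'| grep -E 'tcp|force'; python3 -m inch '[[0,0,0,0,0,0.01,1]]'| grep -E 'tcp|force'; python3 -m inch '[[0,0,0,0,0,0.01,1]]'| grep -E 'tcp|force'; python3 -m inch '[[0,0,0,0,0,0.01,1]]'| grep -E 'tcp|force'; done
python3 -c "from h import *;where()"
```

```text
tcp_pos: [0.4813, 0.0489, 0.1097]
wrist_force: [-1.2, -0.3, 4.8]
tcp_pos: [0.4813, 0.0488, 0.1096]
wrist_force: [-1.8, 0.8, 7.8]
tcp_pos: [0.4813, 0.0488, 0.1095]
wrist_force: [-3.3, 0.1, 10.9]
tcp_pos: [0.4814, 0.0488, 0.1094]
wrist_force: [-3.7, 0.2, 12.8]
tub xyz mm [-55.   71.1 109.4] yaw -0.069 tilt [0.0009 0.0003] F [-3.7  0.2 12.8] t 9.6
```

The hard stop is at z = 109.5 mm with force building, so near-left is home. Next is the diagonal one, far-right.

```bash
python3 -m inch '[[0,0,0,0,0,-1,1],[0,0,0,0,0,-0.64,1],[0,0,0,0.55,0.95,0,1],[0,0,0,0.55,0.95,0,1],[0,0,0,0.55,0.95,0,1],[0,0,0,0.55,0.95,0,1],[0,0,0,0,0.2,0,1],[0,0,0,0,0,0,1]]'; python3 - <<'E'
from h import *
where();b=env.read_camera('wrist')[:,:,::-1];cv2.imwrite('pics/w6.png',b)
E
```

```text
clock: 10.4
tcp_pos: [0.5683, -0.1426, 0.1892]
orientation: [-0.0, 0.999, -0.036, -0.001]
wrist_force: [-0.7, -0.1, -0.6]
finger_gap: -0.0001
tub xyz mm [  45.3 -113.7  189.2] yaw -0.0724 tilt [-0.0015  0.0009] F [-0.7 -0.1 -0.6] t 10.4
```

View pics/w6.png

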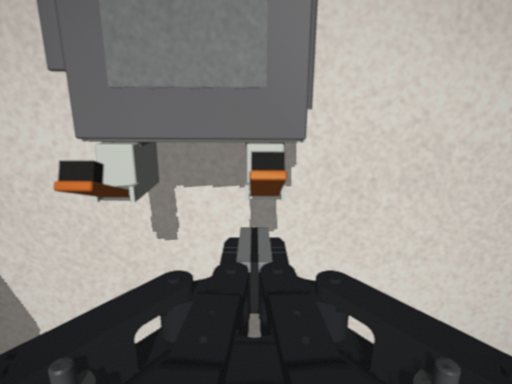

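The fingers are 8 mm short in x: the lever is at column 268 against 254 for the fingers. I correct that and go down on the outer side.

```bash
python3 -m inch '[[0,0,0,0.17,0.14,0,1],[0,0,0,0,0,0.45,1],[0,0,0,0,0,0.4,1],[0,0,0,0,-0.18,0,1],[0,0,0,0,-0.15,0,1],[0,0,0,0,0,0,1]]'; python3 -c "from h import *;where()";python3 -m inch '[[0,0,0,0,-0.1,0.04,1],[0,0,0,0,-0.1,0.05,1],[0,0,0,0,-0.1,0.06,1]]';python3 - <<'E'
from h import *
where()
a=env.read_camera('side')[130:230,200:310,::-1];cv2.imwrite('pics/s7.png',cv2.resize(a,None,fx=6,fy=6))
E
```

```text
clock: 11.05
tcp_pos: [0.5783, -0.1303, 0.1492]
orientation: [0.0, 0.999, -0.033, 0.001]
wrist_force: [0.2, -0.8, -0.4]
finger_gap: -0.0001
tub xyz mm [  54.4 -100.7  149.2] yaw -0.0667 tilt [ 0.0017 -0.0002] F [ 0.2 -0.8 -0.4] t 11.05
clock: 11.35
tcp_pos: [0.5791, -0.1169, 0.1407]
orientation: [0.0, 0.999, -0.035, 0.001]
wrist_force: [1.3, -1.3, 0.2]
finger_gap: 0.0004
tub xyz mm [ 54.2 -87.2 140.7] yaw -0.0694 tilt [ 0.0013 -0.0004] F [ 1.3 -1.3  0.2] t 11.35
```

View pics/s7.png

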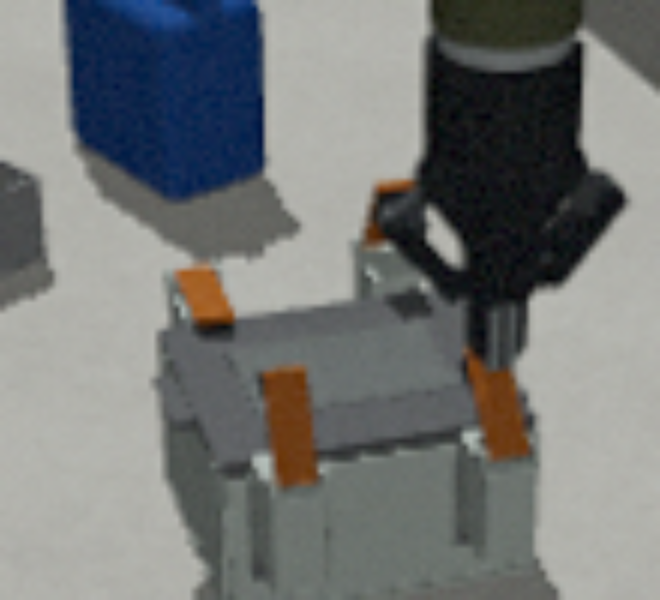

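Near-left lies flat, and the far-right lever is under the fingers. I continue the arc.

```bash
python3 -m inch '[[0,0,0,-0.04,-0.1,0.08,1],[0,0,0,0,-0.08,0.08,1],[0,0,0,0,-0.06,0.1,1],[0,0,0,0,-0.06,0.06,1]]'| grep -E 'tcp|force'; python3 -m inch '[[0,0,0,0,-0.04,0.04,1],[0,0,0,0,0,0.04,1]]'| grep -E 'tcp|force'; python3 -m inch '[[0,0,0,0,0,0.04,1]]'| grep -E 'tcp|force';python3 -c "from h import *;where()"
```

```text
tcp_pos: [0.5774, -0.1017, 0.1235]
wrist_force: [-0.3, -0.5, 0.0]
tcp_pos: [0.5778, -0.0997, 0.12]
wrist_force: [0.5, 0.2, 0.4]
tcp_pos: [0.578, -0.1, 0.1182]
wrist_force: [-0.3, -0.3, 0.1]
tub xyz mm [ 51.9 -70.5 118.2] yaw -0.0692 tilt [0.0002 0.0002] F [-0.3 -0.3  0.1] t 12.1
```

```bash
g(){ grep -E 'tcp|force'; }; python3 -m inch '[[0,0,0,0,0,0.02,1]]'|g; python3 -m inch '[[0,0,0,0,0,0.02,1]]'|g; python3 -m inch '[[0,0,0,0,0,0.02,1]]'|g;  python3 -m inch '[[0,0,0,0,0,0.02,1]]'|g
```

```text
tcp_pos: [0.5779, -0.1001, 0.1171]
wrist_force: [0.1, -0.1, 1.0]
tcp_pos: [0.5779, -0.1001, 0.1163]
wrist_force: [0.5, 0.5, 0.9]
tcp_pos: [0.5779, -0.1001, 0.1153]
wrist_force: [0.3, 0.7, 0.4]
tcp_pos: [0.5779, -0.1001, 0.1143]
wrist_force: [-0.3, 0.3, -0.6]
```

```bash
g(){ grep -E 'tcp|force'; }; python3 -m inch '[[0,0,0,0,0,0.02,1]]'|g; python3 -m inch '[[0,0,0,0,0,0.02,1]]'|g; python3 -m inch '[[0,0,0,0,0,0.02,1]]'|g;  python3 -m inch '[[0,0,0,0,0,0.02,1]]'|g
```

```text
tcp_pos: [0.5779, -0.1001, 0.1133]
wrist_force: [0.4, 0.0, 0.5]
tcp_pos: [0.578, -0.1, 0.1124]
wrist_force: [-0.4, 0.2, 4.2]
tcp_pos: [0.5781, -0.0999, 0.1119]
wrist_force: [-2.0, 1.0, 7.1]
tcp_pos: [0.5782, -0.0998, 0.1112]
wrist_force: [-1.3, 2.2, 7.7]
```

```bash
g(){ grep -E 'tcp|force'; }; python3 -m inch '[[0,0,0,0,0,0.02,1]]'|g; python3 -m inch '[[0,0,0,0,0,0.02,1]]'|g; python3 -m inch '[[0,0,0,0,0,0.01,1]]'|g;  python3 -m inch '[[0,0,0,0,0,0.01,1]]'|g
```

```text
tcp_pos: [0.5782, -0.0997, 0.1104]
wrist_force: [-2.4, 1.5, 7.3]
tcp_pos: [0.5781, -0.0996, 0.1094]
wrist_force: [-2.3, 2.7, 5.7]
tcp_pos: [0.578, -0.0995, 0.1084]
wrist_force: [0.3, 2.2, 3.1]
tcp_pos: [0.5779, -0.1, 0.1074]
wrist_force: [-0.5, -0.4, -0.6]
```

```bash
g(){ grep -E 'tcp|force'; }; python3 -m inch '[[0,0,0,0,0,0.01,1]]'|g; python3 -m inch '[[0,0,0,0,0,0.01,1]]'|g; python3 -m inch '[[0,0,0,0,0,0.01,1]]'|g;  python3 -m inch '[[0,0,0,0,0,0.01,1]]'|g
```

```text
tcp_pos: [0.5777, -0.1002, 0.1065]
wrist_force: [0.4, -0.2, -0.1]
tcp_pos: [0.5778, -0.1002, 0.1061]
wrist_force: [-0.8, 0.6, 3.7]
tcp_pos: [0.5778, -0.1002, 0.106]
wrist_force: [-2.0, 0.0, 5.1]
tcp_pos: [0.5779, -0.1002, 0.1059]
wrist_force: [-1.5, 0.8, 8.0]
```

Far-right snapped and has a hard stop at 106.0 mm. Now far-left.

```bash
python3 -m inch '[[0,0,0,0,0,-0.9,1],[0,0,0,0,0,-0.8,1],[0,0,0,0.04,-0.8,0,1],[0,0,0,0,-0.8,0,1],[0,0,0,0,-0.8,0,1],[0,0,0,0,-0.8,0,1],[0,0,0,0,-0.8,0,1],[0,0,0,0,0,0,1],[0,0,0,0,0,0,1]]'; python3 - <<'E'
from h import *
where();b=env.read_camera('wrist')[:,:,::-1];cv2.imwrite('pics/w8.png',b)
E
```

```text
clock: 14.6
tcp_pos: [0.5935, 0.1002, 0.1898]
orientation: [0.0, 0.999, -0.034, -0.0]
wrist_force: [0.8, 0.2, 0.7]
finger_gap: 0.0002
tub xyz mm [ 53.2 130.3 189.8] yaw -0.0671 tilt [-0.0005 -0.0004] F [0.8 0.2 0.7] t 14.6
```

View pics/w8.png

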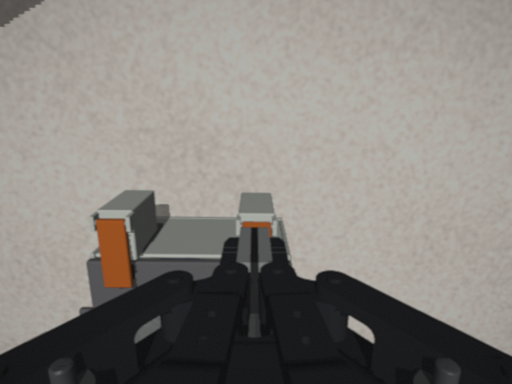

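Aligned, with the lever at column 256. Down and sweep.

```bash
python3 -m inch '[[0,0,0,0,0,0.45,1],[0,0,0,0,0.2,0.37,1],[0,0,0,0,0.3,0,1],[0,0,0,0,0.1,0,1],[0,0,0,0,0.1,0.05,1],[0,0,0,0,0.1,0.06,1],[0,0,0,0,0.1,0.07,1]]'| grep -E 'tcp|force'; python3 -c "from h import *;where()"; python3 -m inch '[[0,0,0,0,0.1,0.08,1],[0,0,0,0,0.08,0.08,1],[0,0,0,0,0.06,0.1,1]]'| grep -E 'tcp|force';python3 -c "from h import *;where()"
```

```text
tcp_pos: [0.5913, 0.0539, 0.141]
wrist_force: [-0.4, 1.3, 0.3]
tub xyz mm [ 54.3  84.  141. ] yaw -0.0696 tilt [0.002  0.0001] F [-0.4  1.3  0.3] t 15.35
tcp_pos: [0.5897, 0.0423, 0.127]
wrist_force: [0.0, 0.9, -0.0]
tub xyz mm [ 53.5  72.3 127. ] yaw -0.0692 tilt [0.0001 0.0001] F [ 0.   0.9 -0. ] t 15.65
```

```bash
g(){ grep -E 'tcp|force'; }; python3 -m inch '[[0,0,0,0,0.04,0.06,1],[0,0,0,0,0,0.04,1]]'|g; python3 - <<'E'
from h import *
where()
a=env.read_camera('side')[130:230,200:310,::-1];cv2.imwrite('pics/s9.png',cv2.resize(a,None,fx=6,fy=6))
E
python3 -m inch '[[0,0,0,0,0,0.02,1]]'|g;python3 -m inch '[[0,0,0,0,0,0.02,1]]'|g
```

```text
tcp_pos: [0.5894, 0.0402, 0.1218]
wrist_force: [0.4, -0.2, 0.1]
tub xyz mm [ 53.3  70.2 121.8] yaw -0.0695 tilt [-0.0006 -0.0002] F [ 0.4 -0.2  0.1] t 15.85
tcp_pos: [0.5896, 0.0406, 0.1212]
wrist_force: [-0.3, 0.2, 0.2]
tcp_pos: [0.5897, 0.0406, 0.1204]
wrist_force: [-0.5, -0.5, 0.1]
```

View pics/s9.png

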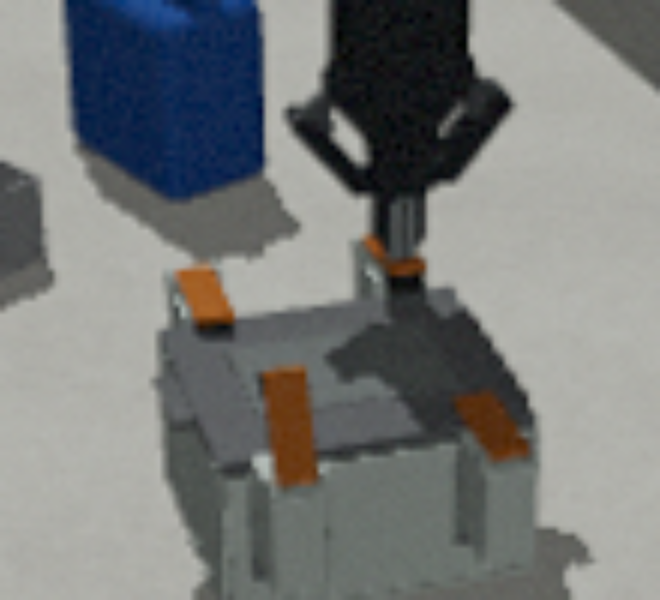

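Near-left and far-right lie flat, and the far-left lever is under the fingers. I keep pressing.

```bash
g(){ grep -E 'tcp|force'; }; python3 -m inch '[[0,0,0,0,0,0.02,1]]'|g;python3 -m inch '[[0,0,0,0,0,0.02,1]]'|g;python3 -m inch '[[0,0,0,0,0,0.02,1]]'|g;python3 -m inch '[[0,0,0,0,0,0.02,1]]'|g
```

```text
tcp_pos: [0.5898, 0.0405, 0.1196]
wrist_force: [-1.1, -0.5, 4.7]
tcp_pos: [0.5899, 0.0404, 0.1191]
wrist_force: [-2.8, -1.0, 7.0]
tcp_pos: [0.5899, 0.0403, 0.1184]
wrist_force: [-3.6, -1.2, 8.4]
tcp_pos: [0.59, 0.0402, 0.1177]
wrist_force: [-3.4, -0.9, 8.7]
```

```bash
g(){ grep -E 'tcp|force'; }; python3 -m inch '[[0,0,0,0,0,0.02,1]]'|g;python3 -m inch '[[0,0,0,0,0,0.02,1]]'|g;python3 -m inch '[[0,0,0,0,0,0.01,1]]'|g;python3 -m inch '[[0,0,0,0,0,0.01,1]]'|g
```

```text
tcp_pos: [0.5899, 0.04, 0.1167]
wrist_force: [-2.8, -2.3, 6.6]
tcp_pos: [0.5899, 0.0403, 0.115]
wrist_force: [-0.4, 0.0, -0.1]
tcp_pos: [0.5897, 0.0406, 0.1138]
wrist_force: [-0.4, 0.0, 4.9]
tcp_pos: [0.5898, 0.0406, 0.1138]
wrist_force: [-1.8, -0.2, 8.3]
```

```bash
g(){ grep -E 'tcp|force'; }; python3 -m inch '[[0,0,0,0,0,0.01,1]]'|g;python3 -m inch '[[0,0,0,0,0,0.01,1]]'|g;python3 -m inch '[[0,0,0,0,0,0.01,1]]'|g
```

```text
tcp_pos: [0.5899, 0.0406, 0.1136]
wrist_force: [-2.4, -1.3, 9.9]
tcp_pos: [0.5899, 0.0405, 0.1135]
wrist_force: [-2.6, -0.3, 11.1]
tcp_pos: [0.5899, 0.0405, 0.1134]
wrist_force: [-4.2, -0.0, 13.1]
```

Far-left is home, with a hard stop at 113.5 mm. Last is near-right.

```bash
python3 -m inch '[[0,0,0,0,0,-0.9,1],[0,0,0,0,0,-0.8,1],[0,0,0,-0.43,0.8,0,1],[0,0,0,-0.43,0.8,0,1],[0,0,0,-0.43,0.8,0,1],[0,0,0,-0.43,0.8,0,1],[0,0,0,-0.43,0.8,0,1],[0,0,0,0,0,0,1],[0,0,0,0,0,0,1]]'; python3 - <<'E'
from h import *
where();b=env.read_camera('wrist')[:,:,::-1];cv2.imwrite('pics/w10.png',b)
E
```

```text
clock: 18.1
tcp_pos: [0.4681, -0.1524, 0.1967]
orientation: [-0.0, 0.999, -0.036, 0.0]
wrist_force: [0.4, -0.7, 0.6]
finger_gap: -0.0001
tub xyz mm [ -54.  -130.6  196.7] yaw -0.072 tilt [0.0002 0.0006] F [ 0.4 -0.7  0.6] t 18.1
```

View pics/w10.png

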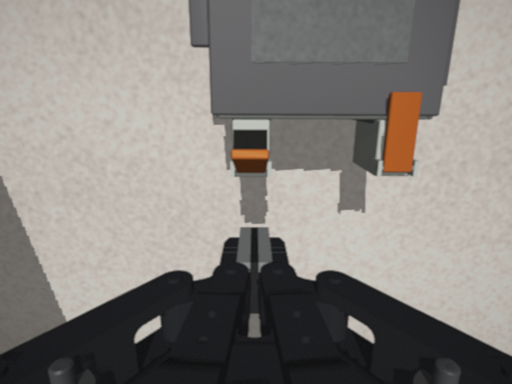

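Aligned (column 251). Down on the outer side and sweep in.

```bash
python3 -m inch '[[0,0,0,-0.02,0,0.5,1],[0,0,0,0,-0.1,0.42,1],[0,0,0,0,-0.25,0,1],[0,0,0,0,-0.15,0,1],[0,0,0,0,-0.12,0,1],[0,0,0,0,-0.1,0.05,1],[0,0,0,0,-0.1,0.06,1]]'| grep -E 'tcp|force'; python3 -c "from h import *;where()"; python3 -m inch '[[0,0,0,0,-0.1,0.07,1],[0,0,0,0,-0.1,0.08,1],[0,0,0,0,-0.08,0.09,1]]'| grep -E 'tcp|force';python3 - <<'E'
from h import *
where()
a=env.read_camera('side')[130:230,200:310,::-1];cv2.imwrite('pics/s11.png',cv2.resize(a,None,fx=6,fy=6))
E
```

```text
tcp_pos: [0.4713, -0.1102, 0.1461]
wrist_force: [-0.6, 0.1, 0.6]
tub xyz mm [-53.7 -88.2 146.1] yaw -0.0686 tilt [ 0.0022 -0.0007] F [-0.6  0.1  0.6] t 18.85
tcp_pos: [0.4713, -0.0963, 0.133]
wrist_force: [0.6, -0.9, -0.3]
tub xyz mm [-54.7 -74.4 133. ] yaw -0.0695 tilt [0.0001 0.    ] F [ 0.6 -0.9 -0.3] t 19.15
```

View pics/s11.png

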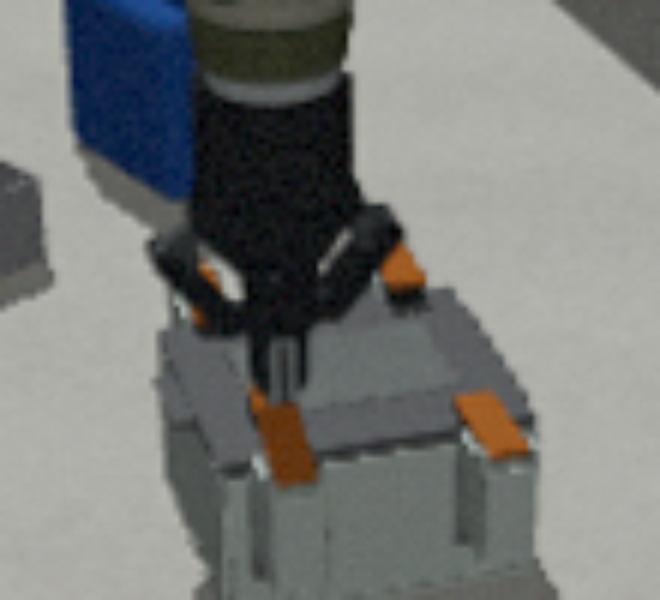

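Good contact on the near-right lever, and the other three are flat. Now press.

```bash
g(){ grep -E 'tcp|force'; }; python3 -m inch '[[0,0,0,0,-0.05,0.08,1],[0,0,0,0,-0.03,0.06,1]]'|g; python3 -m inch '[[0,0,0,0,0,0.04,1]]'|g;python3 -m inch '[[0,0,0,0,0,0.02,1]]'|g;python3 -m inch '[[0,0,0,0,0,0.02,1]]'|g;python3 -m inch '[[0,0,0,0,0,0.02,1]]'|g
```

```text
tcp_pos: [0.4715, -0.0925, 0.1259]
wrist_force: [-0.5, -0.7, 0.6]
tcp_pos: [0.4715, -0.0925, 0.1239]
wrist_force: [-0.8, 0.9, 0.6]
tcp_pos: [0.4715, -0.0926, 0.123]
wrist_force: [-0.8, 0.7, 1.1]
tcp_pos: [0.4716, -0.0927, 0.1222]
wrist_force: [-0.8, 0.4, 0.1]
tcp_pos: [0.4717, -0.0927, 0.1213]
wrist_force: [0.1, -0.9, -0.5]
```

```bash
g(){ grep -E 'tcp|force'; }; for i in 1; do python3 -m inch '[[0,0,0,0,0,0.02,1]]'|g;python3 -m inch '[[0,0,0,0,0,0.02,1]]'|g;python3 -m inch '[[0,0,0,0,0,0.02,1]]'|g;python3 -m inch '[[0,0,0,0,0,0.02,1]]'|g;done
```

```text
tcp_pos: [0.4717, -0.0927, 0.1203]
wrist_force: [0.1, -0.5, 0.9]
tcp_pos: [0.4717, -0.0927, 0.1193]
wrist_force: [-0.2, 1.0, 0.9]
tcp_pos: [0.4717, -0.0927, 0.1183]
wrist_force: [1.1, 0.5, -0.7]
tcp_pos: [0.4718, -0.0926, 0.1174]
wrist_force: [-0.5, 1.8, 5.1]
```

```bash
g(){ grep -E 'tcp|force'; }; for i in 1; do python3 -m inch '[[0,0,0,0,0,0.02,1]]'|g;python3 -m inch '[[0,0,0,0,0,0.02,1]]'|g;python3 -m inch '[[0,0,0,0,0,0.02,1]]'|g;python3 -m inch '[[0,0,0,0,0,0.02,1]]'|g;done
```

```text
tcp_pos: [0.4719, -0.0925, 0.1168]
wrist_force: [-1.3, 1.9, 6.9]
tcp_pos: [0.4719, -0.0924, 0.116]
wrist_force: [-1.2, 2.8, 8.7]
tcp_pos: [0.4719, -0.0923, 0.1151]
wrist_force: [-1.0, 3.0, 7.6]
tcp_pos: [0.4718, -0.0921, 0.1139]
wrist_force: [-0.3, 2.3, 3.7]
```

```bash
g(){ grep -E 'tcp|force'; }; for i in 1; do python3 -m inch '[[0,0,0,0,0,0.01,1]]'|g;python3 -m inch '[[0,0,0,0,0,0.01,1]]'|g;python3 -m inch '[[0,0,0,0,0,0.01,1]]'|g;done
```

```text
tcp_pos: [0.4717, -0.0925, 0.113]
wrist_force: [0.1, 0.7, 0.9]
tcp_pos: [0.4716, -0.0928, 0.1121]
wrist_force: [0.3, 0.3, -0.7]
tcp_pos: [0.4715, -0.0928, 0.1115]
wrist_force: [-0.3, 0.3, 0.1]
```

```bash
g(){ grep -E 'tcp|force'; }; for i in 1; do python3 -m inch '[[0,0,0,0,0,0.01,1]]'|g;python3 -m inch '[[0,0,0,0,0,0.01,1]]'|g;python3 -m inch '[[0,0,0,0,0,0.01,1]]'|g;done
```

```text
tcp_pos: [0.4716, -0.0928, 0.1113]
wrist_force: [-0.9, 0.3, 4.8]
tcp_pos: [0.4717, -0.0928, 0.1112]
wrist_force: [-3.4, 0.9, 7.5]
tcp_pos: [0.4717, -0.0928, 0.1111]
wrist_force: [-3.2, 0.5, 9.7]
```

Near-right is home, with a hard stop at 111.2 mm. I retreat up and toward the robot, then check.

```bash
python3 -m inch '[[0,0,0,0,0,-0.9,1],[0,0,0,0,0,-0.9,1],[0,0,0,0,0,-0.9,1],[0,0,0,0,0,-0.9,1],[0,0,0,0,0.6,-0.3,1],[0,0,0,0.8,0.3,0,1],[0,0,0,0.5,0,0,1],[0,0,0,0,0,0,1],[0,0,0,0,0,0,1]]'; python3 - <<'E'
from h import *
where()
b=env.read_camera('wrist')[:,:,::-1];cv2.imwrite('pics/w12.png',cv2.resize(b[0:260,80:450],(740,520)))
a=env.read_camera('side')[130:230,200:310,::-1];cv2.imwrite('pics/s12.png',cv2.resize(a,None,fx=6,fy=6))
c=env.read_camera('top')[:,:,::-1];cv2.imwrite('pics/t12.png',c)
E
```

```text
clock: 22.1
tcp_pos: [0.5331, -0.142, 0.3044]
orientation: [-0.0, 0.999, -0.035, -0.001]
wrist_force: [0.4, 1.3, -0.1]
finger_gap: 0.0002
tub xyz mm [  10.2 -115.6  304.4] yaw -0.0692 tilt [-0.0019  0.0007] F [ 0.4  1.3 -0.1] t 22.1
```

View pics/w12.png

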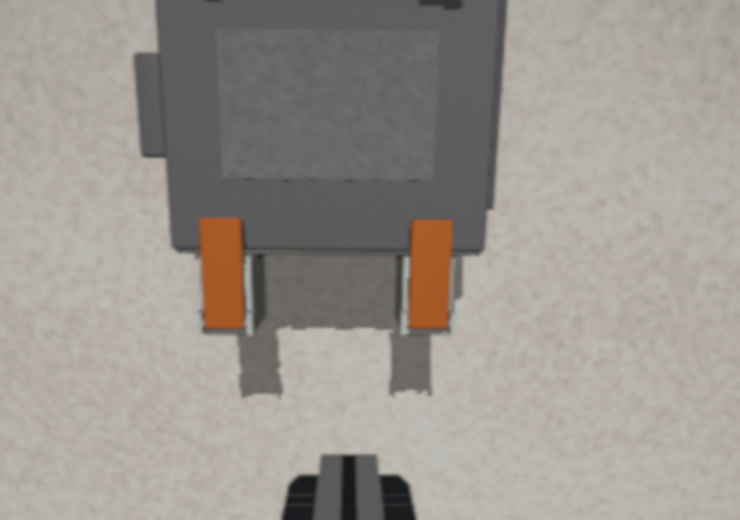

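View pics/s12.png

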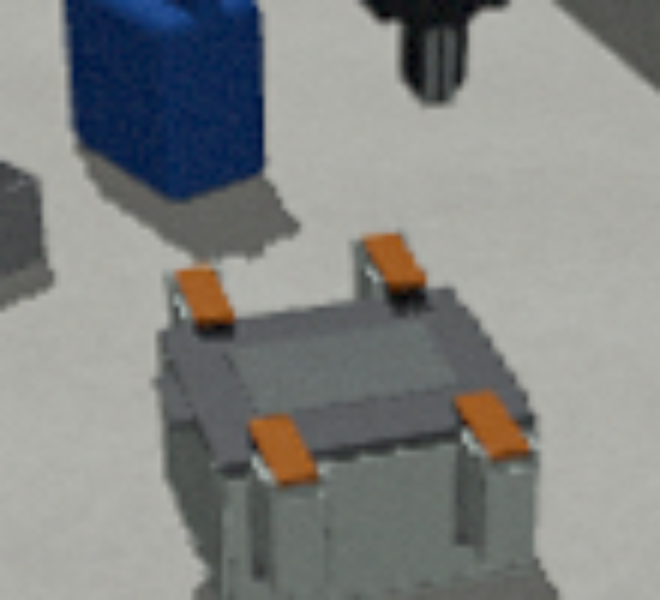

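View pics/t12.png

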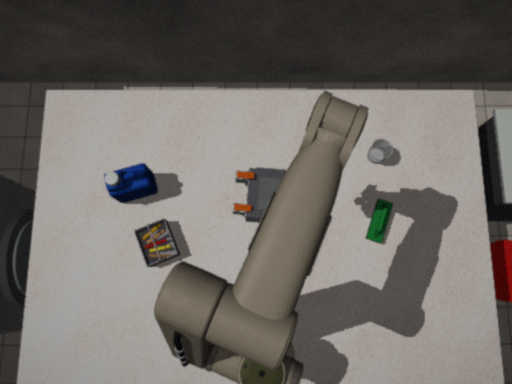

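All four levers lie level in the side view, at crop positions (203,297), (393,262), (283,450) and (492,425). The lid is flat, the jug, basket, cup and brush are at their old pixels, and the arm is clear. Handing in.

```bash
python3 -c "from workcell import env;print(env.hand_in())"
```

```text
the job is handed in; nothing more can be done
None
```

The lid is shut and all four clips are home. I pressed them crosswise: near-left, far-right, far-left, then near-right. The job was handed in at about 22 s with the arm clear of everything, and no verdict was reported.

| Step | Peak downward force before the snap (N) | Hard stop, TCP height (mm) |
|---|---|---|
| Lid shut | no snap | 97.9 |
| Near-left clip | 9.5 | 109.5 |
| Far-right clip | 7.7 | 106.0 |
| Far-left clip | 8.7 | 113.5 |
| Near-right clip | 8.7 | 111.2 |

- **Snaps:** at each clip the force rose to its peak, fell to about zero, then met a hard stop at home, which I only pressed lightly to confirm.
- **Forces:** the highest reading was about 18 N in total (16.8 N down), with the lid against its stop. On the clips it stayed near 14 N or less. Readings come only at the end of each step, so a brief peak between them could have been missed.
- **Last pictures:** the lid is flat and all four levers are level. The jug, cup, brush and basket are at the same pixels as at the start.
- **Disagreement:** my camera estimates of the clip heights were about 1 to 5.5 mm too low against the felt stops. I pressed by feel, so this did not affect the result.

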